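# Clear the stage plate and hold the lamp dial at full

### The arm

A 6-joint arm with a two-finger parallel gripper is mounted at the origin on the work surface. World frame = base frame: x ahead of the robot, y to its left, z up, the work surface at z = 0. Lengths are in m, angles in rad, forces in N, time in s.
With the tool pointing down it reaches from about 0.275 to 1 m from the base axis. Payload 8.4 kg.
Tool frame: the origin (TCP) lies at the very end of the fingers, on their centre line; the grasp point (between the pads) lies robot.grasp_offset behind it (robot.grasp_offset is the distance from the TCP to the grasp point, in m); z points along the fingers, y is the line along which they close (so a half turn about z gives the same grasp; the last joint's range is limited). The gripper opens to 85 mm and grips with 20 to 120 N. Pads are 22 mm wide; open, the fingers measure 114 mm over their backs; the gripper's body (76 mm by 85 mm) begins 54 mm behind the grasp point. The pads swing forward as they close: fully open they stand 13 mm farther back than shut.
Start: joints at [1.289, 0.353, 1.633, -0, 1.155, -0.002], TCP at [0.173, 0.601, 0.231] pointing down, gripper open.
Joint ranges: [-2.63, 2.63], [-0.92, 2.1], [0.06, 2.66], [-1.3, 4.44], [0, 2.69], [-3.02, 3.02]. Speed limits (rad/s): [2.22, 2.22, 2.79, 3.14, 3.14, 3.14].

### API

Orientations are given as a 3x3 rotation matrix whose columns are the frame's x, y, z axes.
In Python, from bench import robot gives the robot as it stands. The module is installed in compiled form; this text tells all that it offers. Calls block until the motion is done:
- robot.movep(position, orientation): joint-space move of the TCP to a pose.
- robot.move_linear(position, orientation=None, v=0.15, stop_force=None): straight line of the TCP; orientation=None keeps the orientation; v is the mean speed in m/s. With stop_force (N) it stops when the force on the tool has changed by that much, and returns True; else False.
- robot.set_joints(angles): joint-space move.
- robot.ungrasp() and robot.close(force=None): open the fingers fully, or close them until they stop; force is the grip in N (None keeps the last).
- robot.dwell(seconds).
- robot.inverse_kinematics(position, orientation): joint angles nearest the present ones, or None.
- robot.grab_frame(name): name is "scene" or "top"; returns the picture (384x512x3 uint8, red, green, blue); there is no depth.
- robot.camera_model(name): a dict with "camera_matrix" (3x3 intrinsics, pixels), "R" (3x3) and "t" (3): a world point X has camera coordinates R X + t. Camera axes: x right, y down, z forward; pixel columns grow to the right and rows downward; lengths in m; the calibration is good to about 2 mm. A picture is of the moment at which its call begins. camera_model takes no time and is no camera call.
A pose or a line that the arm cannot do raises robot.Unreachable and nothing moves.
- robot.finish_job(): hands the job in; it is judged then, once.
Readings, each from a call of its own:
- robot.read_clock(): time.
- robot.read_joint_pos(): joint angles.
- robot.read_joint_velocities(): joint speeds.
- robot.read_tau(): joint torques, N m.
- robot.read_ee_pos(): TCP position.
- robot.read_orientation(): TCP orientation.
- robot.read_wrist_force(): force on the tool from outside, world axes, zero at the start.
- robot.read_wrist_torque(): the same for the moment, N m.
- robot.read_grip_width(): opening from 0.0 (shut) to 1.0 (fully open).
- robot.read_grasp_force(): force on a finger pad.
Only numpy, scipy, OpenCV 4.12 (cv2) and the standard library are available. Lean on these libraries where they do the work, as an engineer would, in place of code of your own. Each camera call takes 0.05 s, during which the arm holds its last target. There are 200 camera calls.

### The job

Pick up the scraper block and sweep all four rock chips off the stage plate over its open edge into the catch tray, touching the chips with the block only and not the fingers, then stand the block back on its rubber mat and let it go. Then push the lamp dial round clockwise by its steel post, past the first two clicks to the third, and finish while still holding it there with the gripper against its return spring (it springs back if let go) so that the bare plate can be inspected under full light. Leave everything else on the bench where it stands.

Things in the scene. Friction and masses are not known exactly. Their poses are not given: they have to be found in the camera images.
- stage: Fixed inspection stage, grey block with a bare metal plate on top, 140 mm (its x) by 128 mm (its y), plate top 45 mm above the table. Origin: on the table under the plate's centre. Dark lips 6 mm thick stand 8 mm above the plate along its +y and -y edges (116 mm clear between them) and its far +x edge; its near edge (-x, at x = -70 mm) is open and drops straight into the catch tray.
- plate (a point): Centre of the stage plate's top face, axes as the stage.
- tray (a point): Centre of the inner floor (5 mm above the table) of the black open catch tray fixed to the stage below the plate's open near edge, 115 mm to the stage's -x; axes as the stage. Tray 90 mm (x) by 160 mm (y) outside, walls 4 mm thick, 30 mm high.
- chip0_centre (a point): Centre of a grey rock chip, faceted, about 25 mm across and 12 mm high, 12 g, loose on the stage plate at the start, no farther to the plate's +x than 10 mm from the plate's centre.
- chip1_centre (a point): Centre of a grey rock chip, faceted, about 22 mm across and 13 mm high, 12 g, loose on the stage plate at the start, no farther to the plate's +x than 10 mm from the plate's centre.
- chip2_centre (a point): Centre of a grey rock chip, faceted, about 25 mm across and 10 mm high, 12 g, loose on the stage plate at the start, no farther to the plate's +x than 10 mm from the plate's centre.
- chip3_centre (a point): Centre of a grey rock chip, faceted, about 23 mm across and 11 mm high, 12 g, loose on the stage plate at the start, no farther to the plate's +x than 10 mm from the plate's centre.
- block_centre (a point): Centre (half-way up) of the loose wooden scraper block, which stands on its rubber mat: 26 mm thick (its x), 100 mm long (its y), 64 mm high (its z), mass 0.11 to 0.23 kg. The lowest 20 mm have the full length of 100 mm, the grip above is 70 mm long, all 26 mm thick, so it can be gripped across the thickness from above.
- mat: Black rubber mat fixed on the table where the block lives, 150 mm (x) by 170 mm (y), 3 mm thick. Origin: under its centre, on the table.
- dial_axis (a point): On the vertical axis of the black dial, at its top face (104 mm across, 58 mm above the table) on the lamp control pod, a fixed grey box 135 x 150 mm, 45 mm high; axes as the pod. At rest the post points midway between the pod's -x and -y; at the third stop mostly to -x, partly to +y. Pointer (white) opposite the post; four white marks: rest and three stops, the longest is the third.
- post (a point): On the dial's upright round steel finger post, 14 mm in diameter, 45 mm from the dial's axis; its top is 107 mm above the table, this point 18 mm below the top. It moves round with the dial, is free on all sides above the dial's face (58 mm above the table; a hub of radius 18 mm rises 7 mm more), and may be pushed from behind or pinched from above.
- dial (a joint): Dial angle in rad, growing clockwise seen from above: 0 at rest, clicks (detents) at 0.45, 0.90 and 1.35, end stop at 1.40. A return spring resists with 0.05 to 0.35 N m (at most about 8 N at the post) and turns the dial back to 0 from anywhere, the detents included, as soon as it is let go.
- oil_bottle: Bystander, loose: amber glass dropper bottle, 34 mm across, 75 mm tall; origin under its centre. Leave it alone.
- beaker: Bystander, loose: small open glass beaker, 66 mm across, 75 mm tall; origin under its centre. Leave it alone.
- slide_box: Bystander, loose: flat blue and white slide box, 75 x 85 x 28 mm; origin under its centre. Leave it alone.
- specimen_jar: Bystander, loose: clear jar with a black cap, 48 mm across, 55 mm tall; origin under its centre. Leave it alone.
- objective: Bystander, loose: brass microscope objective standing on its wide end, 28 mm across, 44 mm tall; origin under its centre. Leave it alone.
- ore_sample: Bystander, loose: lump of brown ore, 72 mm across, 36 mm tall; origin under its centre. Leave it alone.
- dish: Bystander, loose: shallow glass dish, 90 mm across, 16 mm tall; origin under its centre. Leave it alone.
Mind the look-alikes: they are no part of the job. There is more than one size of the mat; the one meant has the size given above.

How it is judged:
On the way, in this order (a step that is already met when the one before it is completed fails the run):
1. all four chips are in the catch tray, the block still gripped (x of chip0_centre in the frame of tray between -0.045 and 0.045 m and y of chip0_centre in the frame of tray between -0.08 and 0.08 m and z of each of chip0_centre, chip1_centre, chip2_centre, chip3_centre in the frame of tray below 0.032 m and x of chip1_centre in the frame of tray between -0.045 and 0.045 m and y of chip1_centre in the frame of tray between -0.08 and 0.08 m and x of chip2_centre in the frame of tray between -0.045 and 0.045 m and y of chip2_centre in the frame of tray between -0.08 and 0.08 m and x of chip3_centre in the frame of tray between -0.045 and 0.045 m and y of chip3_centre in the frame of tray between -0.08 and 0.08 m and contact force between the fingers and block above 1 N), for 0.1 s.
2. the block stands on its mat again, let go (x of block_centre in the frame of mat between -0.075 and 0.075 m and y of block_centre in the frame of mat between -0.085 and 0.085 m and height (world z) of block_centre below 0.045 m and contact force between each of the arm, the fingers and block below 0.1 N and angle between block_centre's own z axis and vertical below 0.15 rad), for 0.2 s.
At the end, for the whole second after the job is handed in: The dial is held at its third stop (beyond 1.2 rad) with the fingers bearing on it (over 0.5 N); all four chip centres are inside the catch tray's outline and lower than about 37 mm above the table; the block stands upright (within 0.15 rad) and still with its centre over its mat, untouched (all of step 2 and value of joint dial above 1.2 rad and contact force between the fingers and dial above 0.5 N and x of chip0_centre in the frame of tray between -0.045 and 0.045 m and y of chip0_centre in the frame of tray between -0.08 and 0.08 m and z of each of chip0_centre, chip1_centre, chip2_centre, chip3_centre in the frame of tray below 0.032 m and x of chip1_centre in the frame of tray between -0.045 and 0.045 m and y of chip1_centre in the frame of tray between -0.08 and 0.08 m and x of chip2_centre in the frame of tray between -0.045 and 0.045 m and y of chip2_centre in the frame of tray between -0.08 and 0.08 m and x of chip3_centre in the frame of tray between -0.045 and 0.045 m and y of chip3_centre in the frame of tray between -0.08 and 0.08 m and linear speed of block below 0.02 m/s); the arm keeps its last pose, push and grip.
It fails at once if a bystander is moved by more than 30 mm (distance of any of oil_bottle, beaker, slide_box, specimen_jar, objective, ore_sample, dish from where it was at the start of the episode above 0.03 m).
It fails at once if a chip is touched with the fingers (contact force between the fingers and chip0 above 0.3 N or contact force between the fingers and chip1 above 0.3 N or contact force between the fingers and chip2 above 0.3 N or contact force between the fingers and chip3 above 0.3 N).
It also fails if it takes over 70 s, if anything falls off the work surface, if the arm or the gripper's body presses on something with over 40 N, if the wrist force passes 120 N, or if a joint passes its speed limit or range.

## Working session

There is one attempt and no reset: what is moved stays moved. The work goes in short steps, each a Python script; the robot and the scene stay as the last script left them, time stands still between calls to the robot, and variables do not carry over. Pictures are saved under pics/ and viewed, at most 10 in all, crops included, and the job is handed in when it is done.

```bash
mkdir -p pics; python3 - <<'E'
from bench import robot
import cv2,numpy as np
for n in("scene","top"):
    f=robot.grab_frame(n); cv2.imwrite(f"pics/{n}0.png",cv2.resize(f[:,:,::-1],(800,600),interpolation=cv2.INTER_CUBIC)); np.save(f"{n}0.npy",f)
    c=robot.camera_model(n); print(n,c["camera_matrix"].round(1).tolist(),c["R"].round(3).tolist(),c["t"].round(3).tolist())
print(robot.grasp_offset,robot.read_clock(),robot.read_orientation().round(3).tolist() if hasattr(robot.read_orientation(),'round') else robot.read_orientation())
E
```

```text
scene [[417.4, 0.0, 259.7], [0.0, 417.4, 192.4], [0.0, 0.0, 1.0]] [[0.513, 0.858, -0.006], [0.55, -0.334, -0.766], [-0.659, 0.39, -0.643]] [-0.288, -0.248, 1.773]
top [[496.7, 0.0, 257.7], [0.0, 496.7, 192.1], [0.0, 0.0, 1.0]] [[0.028, -1.0, -0.006], [-0.998, -0.027, -0.048], [0.048, 0.008, -0.999]] [-0.016, 0.528, 1.657]
0.0187 0.1 [[-0.961, 0.276, -0.0], [0.276, 0.961, -0.001], [0.0, -0.001, -1.0]]
```

View pics/top0.png

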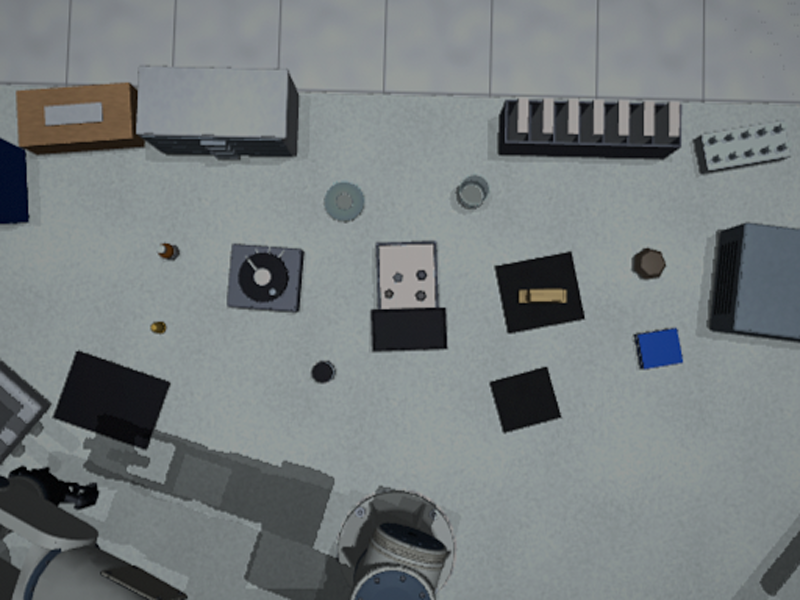

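View pics/scene0.png

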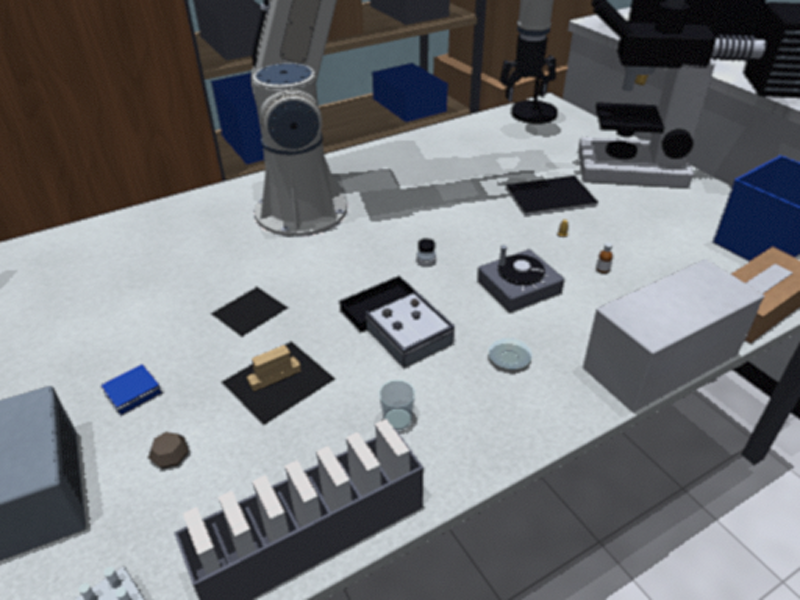

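The top view (800x600 pixels) shows:
- **Stage and tray:** plate at about (407,275) with four chips at (398,277), (421,275), (389,294) and (420,296). The black tray is at (409,329), on the side nearest the robot.
- **Block:** on the mat at (543,296).
- **Pod and dial:** at (264,277), with the post near (272,292).

Look-alikes for the mat are (540,292) with the block on it, a small one at (525,400) and a big one at (112,398). I'll measure all three. The chips could only be confused with the ore sample at (649,263), and the post with the objective at (158,327).

```bash
cat > h.py <<'E'
import numpy as np, cv2
from bench import robot
def cam(n):
    c=robot.camera_model(n); return c["camera_matrix"],np.array(c["R"]),np.array(c["t"])
def back(n,uv,z):
    K,R,t=cam(n); uv=np.atleast_2d(uv).astype(float)
    d=(np.linalg.inv(K)@np.c_[uv,np.ones(len(uv))].T).T@R; o=-R.T@t
    return o+d*((z-o[2])/d[:,2])[:,None]
def proj(n,X):
    K,R,t=cam(n); p=(K@(R@np.atleast_2d(X).T+t[:,None])).T; return p[:,:2]/p[:,2:]
def rect(n,f,c,half,z,s=1500):  # ortho view: right=-y, up=+x, s px/m
    N=int(2*half*s); g=np.array([[c[0]+half,c[1]+half,z],[c[0]+half,c[1]-half,z],[c[0]-half,c[1]-half,z],[c[0]-half,c[1]+half,z]])
    H=cv2.getPerspectiveTransform(proj(n,g).astype(np.float32),np.float32([[0,0],[N,0],[N,N],[0,N]]))
    return cv2.warpPerspective(f,H,(N,N),flags=cv2.INTER_CUBIC)
def dark(f,v,z,r,lo=60,inv=True):  # rectangle of thresholded blob near view pixel v
    g=cv2.cvtColor(f,cv2.COLOR_RGB2GRAY); u=np.array(v)/1.5625
    x0,y0=(u-r).astype(int); k=8
    c=cv2.resize(g[y0:y0+2*r,x0:x0+2*r],None,fx=k,fy=k,interpolation=cv2.INTER_CUBIC)
    m=((c<lo) if inv else (c>lo)).astype(np.uint8)
    cs,_=cv2.findContours(m,cv2.RETR_EXTERNAL,cv2.CHAIN_APPROX_NONE); q=max(cs,key=cv2.contourArea)
    P=np.array([x0,y0])+(q[:,0]+.5)/k-.5
    X=back("top",P,z)[:,:2].astype(np.float32); return cv2.minAreaRect(X*1000)
E
python3 - <<'E'
from h import *
f=np.load("top0.npy"); g=cv2.cvtColor(f,cv2.COLOR_RGB2GRAY)
for v in[(540,292),(525,400),(112,398)]: print("mat",v,dark(f,v,.003,38 if v[0]>200 else 42,70))
print("tray",dark(f,(409,329),.030,32,60)); print("plate",dark(f,(407,275),.045,30,150,False))
print("pod",dark(f,(264,277),.045,34,125))
b=lambda x,y,z:back("top",np.array([[x,y]])/1.5625,z)[0]
cs=[b(407,275,.045),b(543,296,.064),b(264,277,.058)]
print(np.round(cs,3))
im=[rect("top",f,c,.11,c[2],1800) for c in cs]
cv2.imwrite("pics/c0.png",cv2.resize(np.hstack([im[0],im[2]]),(800,400))[:,:,::-1])
cv2.imwrite("pics/c1.png",cv2.resize(im[1],(400,400))[:,:,::-1])
E
```

```text
mat (540, 292) ((554.7647705078125, -295.63739013671875), (149.46401977539062, 169.97830200195312), 12.408353805541992)
mat (525, 400) ((323.2187194824219, -269.25390625), (114.003173828125, 129.01686096191406), 16.921451568603516)
mat (112, 398) ((296.60894775390625, 620.4142456054688), (217.80389404296875, 157.43988037109375), 72.9913101196289)
tray ((467.8543701171875, -15.377243041992188), (90.3092269897461, 158.66619873046875), 3.479041576385498)
plate ((578.3580932617188, -8.481609344482422), (131.40478515625, 113.77069091796875), 3.3218352794647217)
pod ((566.1336669921875, 290.7998046875), (158.77064514160156, 141.10272216796875), 87.15149688720703)
[[ 0.58  -0.01   0.045]
 [ 0.542 -0.294  0.064]
 [ 0.567  0.29   0.058]]
```

View pics/c0.png

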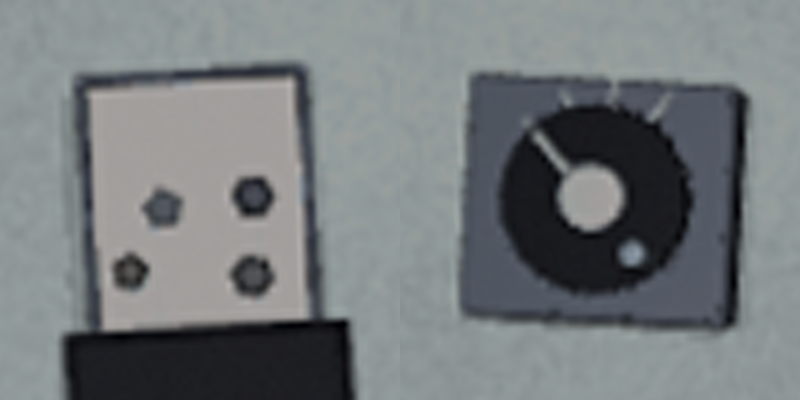

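View pics/c1.png

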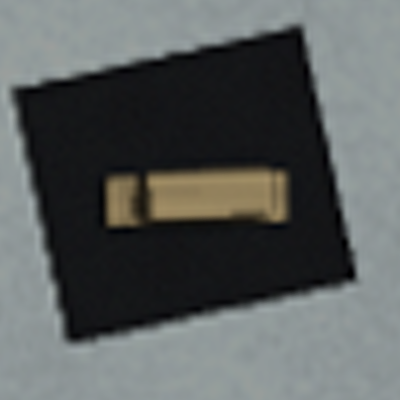

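The left panel shows the plate with its chips and the tray below it. The right panel shows the dial, its centre at (597,198) and the post top at (631,253). The close crop shows the block, with its grip and 100 mm foot, on the 150x170 mm mat. The other two mats measured 114x129 and 218x157 mm, so the first is the right one. Next I'll fit the block pose and the dial and post numbers.

```bash
cat > fit.py <<'E'
from h import *
from scipy.optimize import minimize
def boxpts(p,L,z0,z1):
    x,y,a=p; c,s=np.cos(a),np.sin(a)
    return np.array([[x+c*i*.013-s*j*L/2,y+s*i*.013+c*j*L/2,z] for i in(-1,1) for j in(-1,1) for z in(z0,z1)])
def fitblock(fr,p0,zb=.003):
    k=8; data=[]
    for n,f in fr.items():
        c=proj(n,[[p0[0],p0[1],.03]])[0]; o=(c-30).astype(int)
        w=cv2.resize(f[o[1]:o[1]+60,o[0]:o[0]+60],None,fx=k,fy=k,interpolation=cv2.INTER_CUBIC).astype(int)
        m=((w[...,0]-w[...,2])>25).astype(np.uint8); data.append((n,o,m))
    def cost(p):
        e=0
        for n,o,m in data:
            r=np.zeros_like(m)
            for L,a,b in((.1,zb,zb+.02),(.07,zb+.02,zb+.064)):
                q=((proj(n,boxpts(p,L,a,b))-o+.5)*k-.5)
                cv2.fillConvexPoly(r,cv2.convexHull((q*16).astype(np.int32)),1,shift=4)
            e+=(r!=m).sum()/m.sum()
        return e
    best=None
    for a in(-.1,0,.1):
        s=minimize(cost,[p0[0],p0[1],a],method="Nelder-Mead",options=dict(initial_simplex=[[p0[0],p0[1],a],[p0[0]+.01,p0[1],a],[p0[0],p0[1]+.01,a],[p0[0],p0[1],a+.1]],xatol=1e-5,fatol=1e-5))
        if best is None or s.fun<best.fun: best=s
    return best.x.round(4),round(best.fun,3)
E
python3 - <<'E'
from fit import *
T=np.load("top0.npy");S=np.load("scene0.npy")
for d in({"top":T},{"scene":S},{"top":T,"scene":S}): print(list(d),fitblock(d,(.542,-.294)))
# dial disc, post
g=cv2.cvtColor(T,cv2.COLOR_RGB2GRAY); r=rect("top",T,(.567,.29),.11,.058,4000)
m=(cv2.cvtColor(r,cv2.COLOR_RGB2GRAY)<55).astype(np.uint8)
cs,_=cv2.findContours(m,cv2.RETR_EXTERNAL,cv2.CHAIN_APPROX_NONE)
for q in cs:
    if cv2.contourArea(q)>50000:
        e=cv2.fitEllipse(cv2.convexHull(q)); print("dial",.567+(440-e[0][1])/4000,.29+(440-e[0][0])/4000,np.array(e[1])/4)
for n,f,c in(("top",T,(631,253)),("scene",S,(503,252))):
    pred=None
    print(n,"cand axis/post proj")
ax=np.array([.568,.2917])
for th in(-138.1,-135,-142):
    a=np.deg2rad(th); X=[*(ax+.045*np.array([np.cos(a),np.sin(a)])),.107]
    print(th,X,[(proj(n,X)[0]).round(1).tolist() for n in("top","scene")])
# crops for pixel view
o={"top":(165,178),"scene":(300,145)}
cv2.imwrite("pics/c2.png",np.hstack([cv2.resize(f[o[n][1]-15:o[n][1]+25+20,o[n][0]-20:o[n][0]+60],(400,300),interpolation=cv2.INTER_NEAREST) for n,f in(("top",T),("scene",S))])[:,:,::-1])
E
```

```text
['top'] (array([ 0.5458, -0.3002,  0.0292]), np.float64(0.177))
['scene'] (array([ 0.5463, -0.2953,  0.0511]), np.float64(0.318))
['top', 'scene'] (array([ 0.5463, -0.2985,  0.0372]), np.float64(0.564))
dial 0.567837173461914 0.2925759887695312 [106.01320648 106.7074585 ]
top cand axis/post proj
scene cand axis/post proj
-138.1 [np.float64(0.5345059804195981), np.float64(0.2616475350038029), 0.107] [[174.7, 186.5], [320.0, 156.9]]
-135 [np.float64(0.5361801948466053), np.float64(0.2598801948466054), 0.107] [[175.3, 186.0], [319.9, 157.3]]
-142 [np.float64(0.5325395160876975), np.float64(0.2639952336103454), 0.107] [[173.9, 187.1], [320.2, 156.4]]
```

View pics/c2.png

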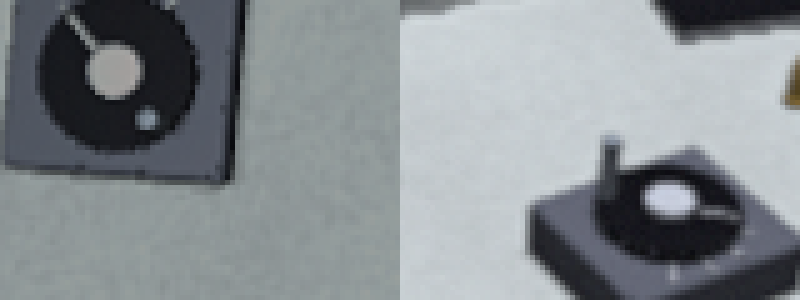

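The post top measures (174,186.5) in the top view and (322,156.5) in the scene view. Both match the predicted post at (0.534, 0.262) to within 2 px. Now I'll pick up the block.

```bash
sed -i 's/>25)/>14)/' fit.py; cat >> h.py <<'E'
def Rz(a):  # tool down, finger line y at world angle a
    y=np.array([np.cos(a),np.sin(a),0]); z=np.array([0,0,-1.]); return np.c_[np.cross(y,z),y,z]
SP=np.array([.582,-.0085]); SY=.0594; AX=np.array([.568,.292])
def st(x,y): c,s=np.cos(SY),np.sin(SY); return SP+[c*x-s*y,s*x+c*y]
def stat(l=""): print(l,round(robot.read_clock(),2),np.round(robot.read_ee_pos(),4),"F",np.round(robot.read_wrist_force(),1),"w",round(robot.read_grip_width(),3),"g",round(robot.read_grasp_force(),1))
E
python3 - <<'E'
from fit import *
T=np.load("top0.npy");S=np.load("scene0.npy")
r=[fitblock(d,(.542,-.294)) for d in({"top":T},{"scene":S},{"top":T,"scene":S})]; print(r)
x,y,a=r[2][0]; assert abs(x-.546)<.006 and abs(y+.299)<.006
np.save("blk.npy",r[2][0])
for o in(0,np.pi): print(o,robot.inverse_kinematics([x,y,.15],Rz(a+o)))
o=min((0,np.pi),key=lambda o:abs(robot.inverse_kinematics([x,y,.15],Rz(a+o))[5])); np.save("o.npy",o)
robot.movep([x,y,.15],Rz(a+o)); print(robot.move_linear([x,y,.037],v=.12,stop_force=8)); stat("down")
robot.close(60); stat("closed")
robot.move_linear([x,y,.165],v=.15); stat("up")
E
```

```text
Traceback (most recent call last):
  File "fit.py", line 23, in fitblock
    s=minimize(cost,[p0[0],p0[1],a],method="Nelder-Mead",options=dict(initial_simplex=[[p0[0],p0[1],a],[p0[0]+.01,p0[1],a],[p0[0],p0[1]+.01,a],[p0[0],p0[1],a+.1]],xatol=1e-5,fatol=1e-5))
  File "fit.py", line 17, in cost
    q=((proj(n,boxpts(p,L,a,b))-o+.5)*k-.5)
        ~~~~^^^^^^^^^^^^^^^^^^^
  File "h.py", line 10, in proj
    K,R,t=cam(n); p=(K@(R@np.atleast_2d(X).T+t[:,None])).T; return p[:,:2]/p[:,2:]
          ~~~^^^
  File "h.py", line 4, in cam
    c=robot.camera_model(n); return c["camera_matrix"],np.array(c["R"]),np.array(c["t"])
ValueError: time passes only in moves, steps and waits
```

```bash
sed -i 's/^def cam(n):/from functools import lru_cache\n@lru_cache\ndef cam(n):/' h.py
python3 - <<'E'
from fit import *
T=np.load("top0.npy");S=np.load("scene0.npy")
r=[fitblock(d,(.542,-.294)) for d in({"top":T},{"scene":S},{"top":T,"scene":S})]; print(r)
x,y,a=r[2][0]; assert abs(x-.546)<.006 and abs(y+.299)<.006
np.save("blk.npy",r[2][0])
o=min((0,np.pi),key=lambda o:abs(robot.inverse_kinematics([x,y,.15],Rz(a+o))[5])); np.save("o.npy",o); print(o)
robot.movep([x,y,.15],Rz(a+o)); print(robot.move_linear([x,y,.037],v=.12,stop_force=8)); stat("down")
robot.close(60); stat("closed")
robot.move_linear([x,y,.165],v=.15); stat("up")
E
```

```text
[(array([ 0.5468, -0.3004,  0.0361]), np.float64(0.07)), (array([ 0.5491, -0.2955,  0.0244]), np.float64(0.056)), (array([ 0.5474, -0.2977,  0.0276]), np.float64(0.23))]
0
False
down 4.6 [ 0.5479 -0.298   0.0377] F [ 0.2 -0.4  0.9] w 0.998 g 0.0
closed 5.17 [ 0.5478 -0.2979  0.0374] F [-0.1 -0.1  4.8] w 0.294 g 60.3
up 6.17 [ 0.5467 -0.2973  0.1639] F [ 0.4 -0.7 -2. ] w 0.296 g 59.6
```

The block is held, with grip width 0.294 matching its 26 mm thickness. I'll hover it over the far end of the plate and check the alignment.

```bash
python3 - <<'E'
from fit import *
a=.0594-.0276+np.load("blk.npy")[2]
p=st(.045,.004)
robot.movep([*p,.165],Rz(SY)); robot.move_linear([*p,.045+.034+.012],v=.15); stat("hover")
T=robot.grab_frame("top");S=robot.grab_frame("scene");np.save("T1.npy",T);np.save("S1.npy",S)
s=proj("scene",[[.6,0,.06]])[0].astype(int); print(s)
A=cv2.resize(S[s[1]-38:s[1]+37,s[0]-50:s[0]+50],(800,600),interpolation=cv2.INTER_CUBIC)
cv2.imwrite("pics/hover.png",A[:,:,::-1])
print(fitblock({"scene":S},tuple(p),.057))
# stage plate far corner lips as seen by scene under my pose
for q in[(.07,-.064),(.07,.064),(-.07,.064),(-.07,-.064)]: print(q,((proj("scene",[*st(*q),.053])[0]-[s[0]-50,s[1]-38])*8).round(0))
E
```

```text
hover 7.99 [ 0.6271 -0.0024  0.0915] F [ 0.4 -0.5 -2.2] w 0.299 g 59.6
[265 203]
(array([ 6.283e-01, -4.000e-04,  1.218e-01]), np.float64(0.539))
(0.07, -0.064) [330. 466.]
(0.07, 0.064) [596. 338.]
(-0.07, 0.064) [396. 157.]
(-0.07, -0.064) [139. 269.]
```

View pics/hover.png

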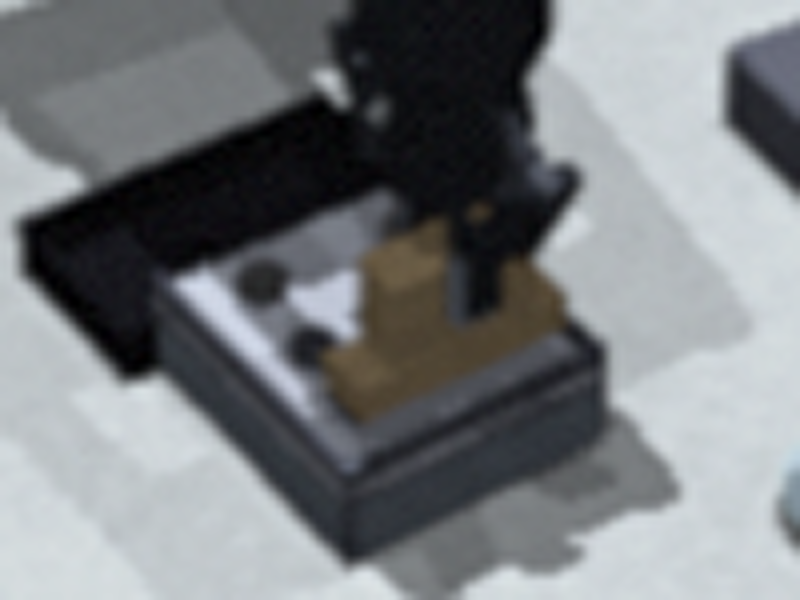

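In the hover view the block's foot corners are at about (365,422) and (567,312), between the side lips. It sits a few mm towards +y, so I'll recentre it, lower it to contact and sweep.

```bash
python3 - <<'E'
from h import *
p=st(.045,0)
robot.move_linear([*p,.0915],v=.05); stat("c")
print(robot.move_linear([*p,.0765],v=.02,stop_force=4)); stat("contact")
z=robot.read_ee_pos()[2]
if z<.083:
    robot.move_linear([*p,z+.001],v=.02); stat("raised")
    for x in(-.03,-.055,-.075):
        print(robot.move_linear([*st(x,0),z+.001],v=.04,stop_force=25)); stat(x)
    T=robot.grab_frame("top");S=robot.grab_frame("scene");np.save("T2.npy",T);np.save("S2.npy",S)
    a=rect("top",T,(.53,-.01),.12,.045,1667); b=cv2.resize(S[150:225,200:300],(400,300),interpolation=cv2.INTER_CUBIC)
    c=np.zeros((400,400,3),np.uint8); c[:300]=b
    cv2.imwrite("pics/sw.png",np.hstack([a[:400,:400],c])[:,:,::-1])
E
```

```text
c 8.34 [ 0.6274 -0.0061  0.0923] F [-0.7  0.8 -1. ] w 0.294 g 59.6
True
contact 8.93 [ 0.6268 -0.0058  0.0794] F [0.  0.1 5.2] w 0.293 g 60.5
raised 9.18 [ 0.6268 -0.0058  0.0802] F [ 0.2 -0.4 -2.3] w 0.293 g 59.6
False
-0.03 11.21 [ 0.5521 -0.0103  0.0804] F [ 0.6 -0.6 -1.6] w 0.294 g 59.6
False
-0.055 11.98 [ 0.5273 -0.0118  0.0805] F [-0.3  0.5 -2.4] w 0.295 g 59.6
False
-0.075 12.63 [ 0.5073 -0.013   0.0806] F [ 0.4  1.1 -1.9] w 0.294 g 59.6
```

```bash
ls pics
```

```text
c0.png
c1.png
c2.png
hover.png
scene0.png
sw.png
top0.png
```

```bash
python3 - <<'E'
from h import *
robot.move_linear([*st(-.075,0),.165],v=.15)
b=np.load("blk.npy"); robot.movep([.549,-.297,.165],Rz(b[2])); stat("overmat")
T=robot.grab_frame("top");S=robot.grab_frame("scene");np.save("T3.npy",T);np.save("S3.npy",S)
a=rect("top",T,(.53,-.01),.12,.045,1667); s=cv2.resize(S[160:220,205:285],(400,300),interpolation=cv2.INTER_CUBIC)
s=np.clip(s.astype(float)*1.8,0,255).astype(np.uint8); a=np.clip(a.astype(float)*1.8,0,255).astype(np.uint8)
c=np.zeros((400,400,3),np.uint8); c[:300]=s
cv2.imwrite("pics/sw3.png",np.hstack([a[:400,:400],c])[:,:,::-1])
E
```

```text
overmat 14.56 [ 0.5488 -0.2957  0.1645] F [ 0.3  1.1 -1.4] w 0.291 g 59.6
```

View pics/sw3.png

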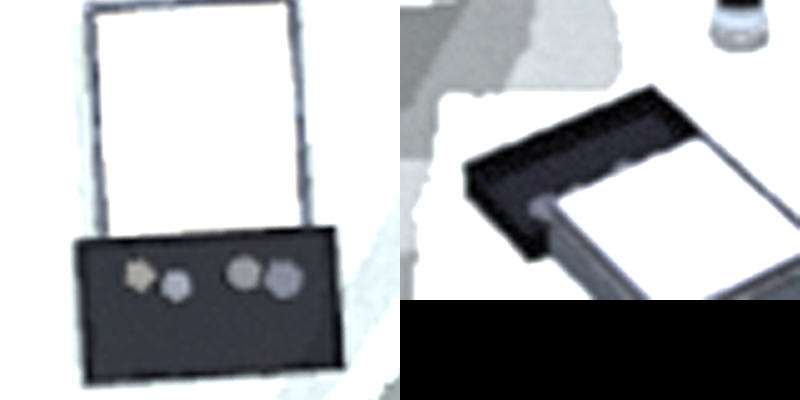

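All four chips are in the tray, at (139,276), (176,286), (244,272) and (283,280), and the plate is bare. Next I'll set the block down on its mat.

```bash
python3 - <<'E'
from fit import *
p=[.552,-.297]; b=np.load("blk.npy")
robot.move_linear([*p,.06],v=.12); print(robot.move_linear([*p,.034],v=.02,stop_force=4)); stat("set")
robot.ungrasp(); robot.dwell(.3); stat("open")
robot.move_linear([*p,.19],v=.12); robot.dwell(.1)
ph0=np.deg2rad(-138.1)
def pose(d,z=.074,o=0):
    ph=ph0-d; return [*(AX+.045*np.array([np.cos(ph),np.sin(ph)])),z],Rz(ph-np.pi/2+o)
for o in(0,np.pi):
    q=[robot.inverse_kinematics(*pose(d,.074,o)) for d in(0,.7,1.4)]; print(o,[None if k is None else np.round(k,2).tolist() for k in q])
robot.movep([.50,.0,.22],Rz(b[2])) 
T=robot.grab_frame("top");S=robot.grab_frame("scene"); print(fitblock({"top":T},p),fitblock({"scene":S},p)); stat()
E
```

```text
True
set 16.71 [ 0.5519 -0.2969  0.0374] F [0.7 0.5 6.3] w 0.292 g 60.5
open 17.62 [ 0.5512 -0.2966  0.0366] F [ 0.8 -0.5  0.1] w 1.002 g 0.0
0 [[0.45, 0.5, 1.82, -0.0, 0.83, -1.85], [0.5, 0.5, 1.81, -0.0, 0.83, -1.1], [0.54, 0.53, 1.76, -0.0, 0.86, -0.36]]
3.141592653589793 [[0.45, 0.5, 1.82, -0.0, 0.83, 1.29], [0.5, 0.5, 1.81, -0.0, 0.83, 2.04], [0.54, 0.53, 1.76, -0.0, 0.86, 2.78]]
(array([ 0.5511, -0.2998,  0.0317]), np.float64(0.062)) (array([ 0.5536, -0.2949,  0.0257]), np.float64(0.052))
 20.41 [ 0.5005 -0.001   0.2199] F [-0.1  0.6  0.4] w 0.998 g 0.0
```

The block stands on its mat, confirmed in both cameras. Now I'll pinch the post and turn the dial.

```bash
python3 - <<'E'
from h import *
ph0=np.deg2rad(-138.1)
def pose(d,z=.074):
    ph=ph0-d; return [*(AX+.045*np.array([np.cos(ph),np.sin(ph)])),z],Rz(ph-np.pi/2)
robot.movep(*pose(0.05,.19)); print(robot.move_linear(pose(.05)[0],v=.1,stop_force=10)); stat("down")
robot.close(30); stat("pinch")
for d in np.arange(.15,1.36,.15).tolist()+[1.37]:
    robot.move_linear(*pose(d),v=.06); stat(round(d,2))
robot.dwell(.3); stat("end")
T=robot.grab_frame("top");S=robot.grab_frame("scene")
a=rect("top",T,(.567,.29),.11,.058,1818); s=cv2.resize(S[130:205,285:385],(400,300),interpolation=cv2.INTER_CUBIC)
c=np.zeros((400,400,3),np.uint8); c[:300]=s
cv2.imwrite("pics/dial.png",np.hstack([cv2.resize(a,(400,400)),c])[:,:,::-1])
E
```

```text
False
down 23.27 [0.5335 0.2639 0.0747] F [-0.4 -0.5 -0.6] w 1.0 g 0.0
pinch 23.93 [0.5333 0.2634 0.0742] F [ 1.2 -3.3  2.4] w 0.152 g 29.8
0.15 24.18 [0.5304 0.267  0.0742] F [-0.9 -4.8  5.3] w 0.152 g 30.0
0.3 24.48 [0.5266 0.2731 0.0741] F [-2.4 -3.2  6.1] w 0.153 g 30.1
0.45 24.77 [0.5239 0.2796 0.0741] F [-4.3 -1.9  6.9] w 0.154 g 30.2
0.6 25.07 [0.5224 0.2856 0.0741] F [-4.5 -5.1  7.2] w 0.153 g 30.4
0.75 25.38 [0.5215 0.2927 0.0741] F [-6.9 -2.7  9.9] w 0.152 g 30.5
0.9 25.68 [0.5219 0.2993 0.0741] F [-8.5 -2.2 10. ] w 0.151 g 30.6
1.05 25.98 [0.5228 0.3059 0.0741] F [-10.8  -2.1  11.9] w 0.155 g 30.8
1.2 26.27 [0.5248 0.3121 0.074 ] F [-13.4  -1.7  13.6] w 0.155 g 31.1
1.35 26.57 [0.5278 0.3182 0.074 ] F [-15.1  -0.1  14.5] w 0.152 g 31.2
1.37 26.82 [0.5282 0.3189 0.074 ] F [-16.6   2.   14.5] w 0.154 g 31.1
end 27.12 [0.5282 0.3189 0.074 ] F [-16.8   1.6  14.7] w 0.154 g 31.1
```

View pics/dial.png

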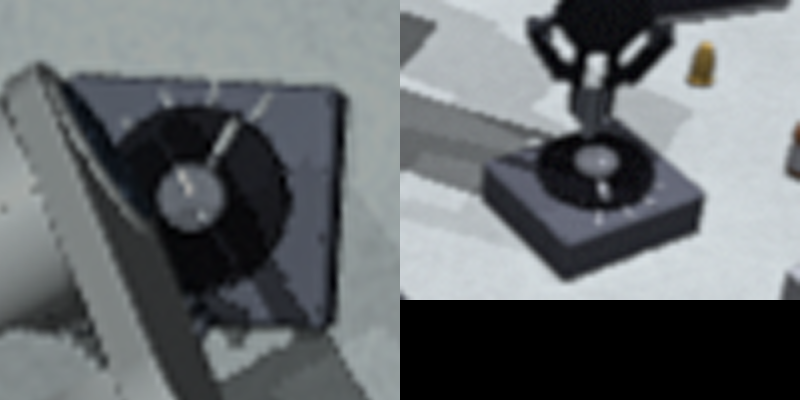

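The pointer tip, at (235,122), is just short of the longest mark at about (262,102). I'll push on gently until the end stop resists.

```bash
python3 - <<'E'
from h import *
ph0=np.deg2rad(-138.1)
def pose(d,z=.074):
    ph=ph0-d; return [*(AX+.045*np.array([np.cos(ph),np.sin(ph)])),z],Rz(ph-np.pi/2)
for d in np.arange(1.40,1.66,.03):
    robot.move_linear(*pose(d),v=.03); robot.dwell(.15)
    ph=ph0-d; F=np.array(robot.read_wrist_force()); t=[np.sin(ph),-np.cos(ph),0]
    ft=F@t; print(round(d,2),"tang",round(ft,1),"rad",round(F@[np.cos(ph),np.sin(ph),0],1),np.round(robot.read_ee_pos(),4),round(robot.read_grip_width(),3))
    if ft<-16: break
robot.dwell(.3)
stat("end")
T=robot.grab_frame("top");np.save("T5.npy",T)
T0=np.load("top0.npy")
# polar unwrap about the axis: find the white pointer angle before and after
for n,f in(("0",T0),("5",T)):
    g=cv2.cvtColor(rect("top",f,AX,.06,.058,4000),cv2.COLOR_RGB2GRAY).astype(np.float32)
    P=cv2.warpPolar(g,(240,720),(240,240),240,cv2.WARP_POLAR_LINEAR)[:,110:175].mean(1)
    k=np.argsort(P)[::-1][:5]; up=np.r_[480:720]  # image angle clockwise from right; up = 270deg
    j=up[np.argmax(P[up])]; w=np.arange(j-10,j+11)%720; q=np.clip(P[w]-np.median(P),0,None); print(n,"pointer deg",((np.arange(j-10,j+11))*q).sum()/q.sum()/2,P[j])
E
```

```text
1.4 tang -9.0 rad 14.6 [0.529  0.3202 0.074 ] 0.15
1.43 tang -8.4 rad 14.6 [0.5297 0.3213 0.074 ] 0.149
1.46 tang -9.6 rad 15.9 [0.5304 0.3224 0.074 ] 0.157
1.49 tang -11.0 rad 16.7 [0.5312 0.3235 0.074 ] 0.151
1.52 tang -11.4 rad 16.9 [0.532  0.3246 0.074 ] 0.152
1.55 tang -11.0 rad 16.9 [0.5327 0.3255 0.074 ] 0.151
1.58 tang -16.3 rad 15.3 [0.5329 0.3254 0.0739] 0.152
end 30.32 [0.5329 0.3254 0.0739] F [-21.9  -0.3  19.4] w 0.154 g 32.0
0 pointer deg 353.7100919505663 27.923077
5 pointer deg 304.13611727816226 147.04616
```

The tangential force jumped and motion stopped at the end stop. I'll check the pointer's rest angle from the first picture and hand in if the difference is clearly past 1.2 rad.

```bash
python3 - <<'E'
from h import *
A=[]
for f in(np.load("top0.npy"),np.load("T5.npy")):
    g=cv2.cvtColor(rect("top",f,AX,.06,.058,4000),cv2.COLOR_RGB2GRAY).astype(np.float32)
    P=cv2.warpPolar(g,(240,720),(240,240),240,cv2.WARP_POLAR_LINEAR)[:,110:175].mean(1)
    up=np.r_[420:640]; j=up[np.argmax(P[up])]; w=np.arange(j-10,j+11); q=np.clip(P[w]-np.median(P),0,None); A.append((w*q).sum()/q.sum()/2)
d=np.deg2rad(A[1]-A[0]); print(A,d); stat()
T=np.load("T5.npy")
if d>1.27: print(robot.finish_job())
E
```

```text
[np.float64(224.9516631810241), np.float64(304.13611727816226)] 1.382029440389375
 30.38 [0.5329 0.3255 0.0739] F [-22.4   0.9  19.7] w 0.151 g 32.0
the job is handed in; nothing more can be done
None
```

I handed the job in at about 30 s: all four chips were in the tray, the block stood released on its mat, and the gripper was holding the dial at about 1.38 rad, past the third click (the verdict was not shown).

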